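# Turn a slide holder over with a spatula

## Robot

A 7-joint arm with a two-finger parallel gripper is mounted at the origin on a cart in front of the work surface, level with it; the furniture and walls round the work are solid. World frame = base frame: x ahead of the robot, y to its left, z up, the work surface at z = 0. Lengths are in mm, angles in rad, forces in N, time in s.
With the tool pointing down it reaches from about 400 to 850 mm from the base axis. Payload 4.5 kg.
Tool frame: the origin (TCP) lies at the very end of the fingers, on their centre line; the grasp point (between the pads) lies 19 mm behind it; z points along the fingers, x is the direction in which the jaws open and shut, and the axes are right-handed (so a half turn about z gives the same grasp; the last joint's range is limited). The gripper opens to 85 mm and grips with 20 to 120 N. Pads are 22 mm wide; open, the fingers measure 114 mm over their backs; the gripper's body (76 mm by 85 mm) begins 54 mm behind the grasp point. The pads swing forward as they close: fully open they stand 13 mm farther back than shut.
Start: joints at [0.034, 0.689, -0.195, 1.565, 0.157, 0.902, -0.215], TCP at [625.023, 0.026, 231.317] pointing down, gripper open.
Joint ranges: [-3.01, 3.01], [-0.46, 2.08], [-1.47, 1.51], [0.13, 2.56], [-1, 4.14], [0.04, 2.09], [-2.66, 2.66]. Speed limits (rad/s): [2.57, 2.57, 3.14, 3.14, 3.14, 3.14, 3.14].

## Interface

Orientations are given as a unit quaternion [w, x, y, z].
In Python, from plant import r, readout, imaging, workorder gives the robot as it stands. Calls block until the motion is done:
- r.reach(position, orientation): joint-space move of the TCP to a pose.
- r.move_linear(position, vel=150, ori=None, until_force=None): straight line of the TCP; ori=None keeps the orientation; vel is the mean speed in mm/s. With until_force (N) it stops when the force on the tool has changed by that much, and returns True; else False.
- r.goto_joints(angles): joint-space move.
- r.set_gripper(opening, newtons=None): opening from 0.0 (shut) to 1.0 (fully open); newtons is the grip in N (None keeps the last); returns when the fingers have stopped.
- r.hold(seconds).
- r.ik(position, orientation): joint angles nearest the present ones, or None.
- readout.read_state(): the state.
- imaging.camera(name): name is "scene" or "side" or "wrist"; returns a dict with "img" (480x640x3 uint8, red, green, blue), "z_map" (480x640 float32, mm along the optical axis (not along the pixel's ray), 0 where there is no reading), "fx", "fy", "cx", "cy" (pixels), "D" ([k1, k2, p1, p2, k3] as OpenCV has them; the pictures are not rectified), "view" (4x4, takes a point from world to camera coordinates). Camera axes: x right, y up, looking along -z (the intrinsics and any distortion apply to the point x, -y, -z); pixel columns grow to the right and rows downward; lengths in mm; the calibration is good to about 2 mm. A picture is of the moment at which its call begins.
A pose or a line that the arm cannot do raises r.Unreachable and nothing moves.
- workorder.close_job(): hands the job in, once; it reports no verdict.
The state is a dict: "time": time; "qpos": joint angles; "joint_velocities": joint speeds; "joint_efforts": joint torques, N m; "eef_pos": TCP position; "tool_rot": TCP orientation; "wrist_force": force on the tool from outside, world axes, zero at the start; "moment": the same for the moment, N m; "grip_width": opening from 0.0 (shut) to 1.0 (fully open).
Only numpy, scipy, OpenCV 4.12 (cv2) and the standard library are available. Lean on these libraries where they do the work, as an engineer would, in place of code of your own. Each camera call takes 0.05 s, during which the arm holds its last target. There are 200 camera calls.

## Task

Take the spatula from its rest, slide one end of it under the open edge of the slide holder lying orange side up on the ledges of the blue turning stand, and tip the holder over the step with the spatula, so that it lies flat on the stand's landing deck with its white side up. Do not touch the holder with the gripper. Then lay the spatula back in the notches of its rest.

Things in the scene. Friction and masses are not known exactly. Their poses are not given: they have to be found in the camera images.
- slide_holder: Plate to turn, 76 (x) x 60 (y) x 5 mm, 25-50 g, one face orange, one white, each with two grey windows. Origin at its centre, z out of the orange face (up at the start). Starts on the stand's ledges, centre at stand y = -32 mm, far edge 2 mm short of the step, near edge overhanging the ledges by 7 mm. A spare one lying white side up on the bench is not part of the job.
- stand: Fixed blue stand in a steel tray (rim 24 mm high). Origin on the bench under the step; z up, y = tipping direction (robot's left). Ledges: top z 80 mm, y -55 to 0, at x 24 to 44 mm either side; between them a slot open above z 8 mm and at the -y end. Step 5 mm up at y = 0 stops the far edge. Landing deck: z 85 mm, y 0 to 66, 92 mm wide, 8 mm fences. Past upright the plate falls onto it.
- spatula_mid (a point): Lifter: loose double-ended steel spatula, 173 mm long, 28 g. Point at its middle, 4 mm above its underside; y along it, z up. Brown grip 8 x 8 mm reaches about 42 mm either way from it; then flat blades 8 mm wide, up to 3 mm thick, flush with the underside, to the ends at 86 mm, both alike. Starts in the rest. The steel forceps on the bench are not it.
- rest_seat (a point): Where spatula_mid is (within 5 mm along y) when the spatula lies in its fixed blue rest; 45 mm above the bench, y along the spatula, z up. Two supports 52 mm either way along y, 10 mm thick, 32 mm wide, carry it 41 mm above the bench between cheeks 7 mm high, 16 mm apart. Between the supports only a 6 mm high base plate, 40 mm wide: room for fingers.

How it is judged (in metres and radians):
On the way:
1. the holder is tipped up on the spatula (contact force between spatula and slide_holder above 0.02 N and angle between slide_holder's own z axis and vertical between 0.35 and 1.9 rad), for 0.1 s.
At the end, for the whole second after the job is handed in: The holder lies still and flat (within 10 degrees) on the landing deck, white side up, its centre 10 to 55 mm beyond the step and within 20 mm of the deck's middle line; the spatula is back in its rest, its middle within 20 mm of the seat point and within 11 degrees of the rest's direction, let go (angle between slide_holder's own z axis and vertical above 2.96 rad and y of slide_holder in the frame of stand between 0.01 and 0.055 m and x of slide_holder in the frame of stand between -0.02 and 0.02 m and linear speed of slide_holder below 0.02 m/s and distance between spatula_mid and rest_seat below 0.02 m and angle between the y axis of spatula_mid and the y axis of rest_seat, either way round below 0.2 rad); the robot touches nothing.
It fails at once if the gripper or arm touches the slide holder (contact force between any of the fingers, the arm and slide_holder above 0.2 N).
It also fails if it takes over 43 s, if anything falls off the work surface, if the arm or the gripper's body presses on something with over 40 N, if the wrist force passes 120 N, or if a joint passes its speed limit or range.

## Working session

There is one attempt and no reset: what is moved stays moved. The work goes in short steps, each a Python script; the robot and the scene stay as the last script left them, time stands still between calls to the robot, and variables do not carry over. Pictures are saved under pics/ and viewed, about 8 in all and at most 12, crops included, and the job is handed in when it is done.

```bash
ls; mkdir -p pics; python3 - <<'E'
from plant import r, readout, imaging
import cv2,numpy as np
for n in ("scene","side"):
    c=imaging.camera(n); cv2.imwrite(f"pics/{n}0.png",c["img"][:,:,::-1]); np.savez(f"pics/{n}0.npz",**c)
    V=c["view"]; print(n,c["fx"],c["cx"],c["cy"],c["D"],-V[:3,:3].T@V[:3,3], (c["z_map"]>0).mean())
print(readout.read_state())
E
```

```text
pics
scene 594.9777446801617 319.54059484674553 228.9927897411784 [0.02630577 0.         0.         0.         0.        ] [  33.3135277  -584.20549926  688.62926972] 0.996083984375
side 556.1541015793063 313.8480236263487 232.78665389374854 [-0.06903358  0.          0.          0.          0.        ] [  95.99443017 -898.54484756  438.89108239] 0.9961263020833333
{'time': 0.1, 'qpos': array([ 0.03380428,  0.68992034, -0.19452161,  1.56623135,  0.15730654,
        0.90249981, -0.21510761]), 'joint_velocities': array([-0.00151526, -0.00206694,  0.00067165, -0.0034439 ,  0.00098051,
        0.00110463,  0.00050235]), 'joint_efforts': array([-2.74651000e-03, -5.40603232e+01, -1.27131768e+00, -1.58985078e+01,
        9.34141979e-03,  4.37054478e-03,  9.81481946e-06]), 'eef_pos': array([ 6.24420624e+02, -4.79436600e-02,  2.30553976e+02]), 'tool_rot': array([ 6.17216420e-05,  9.99999652e-01,  3.42941141e-05, -8.31291044e-04]), 'wrist_force': array([-0.50659246,  0.6462133 ,  0.29205817]), 'moment': array([-0.02476191,  0.03044638,  0.01386451]), 'grip_width': 0.9954767409983409}
```

View pics/scene0.png

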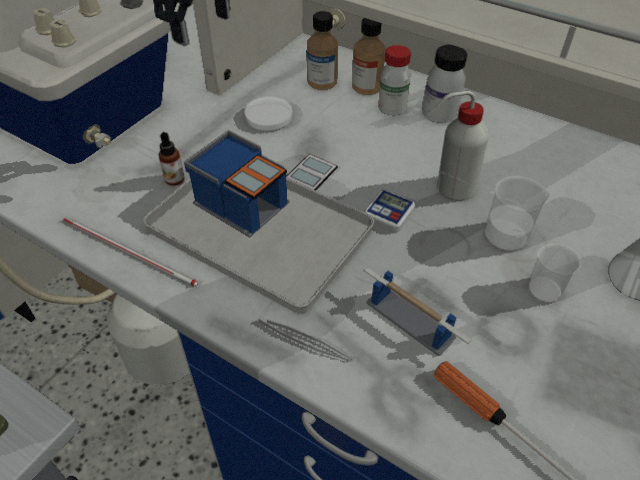

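View pics/side0.png

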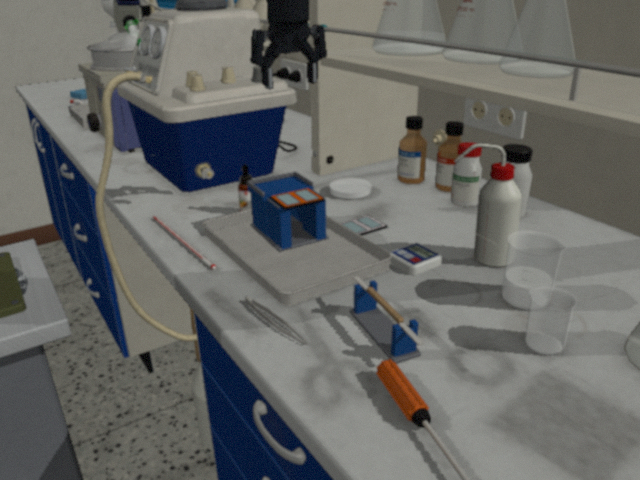

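Scene view: the holder is on the stand at about (258,175). The spatula lies in its rest from (365,272) to (468,340), with the supports at (381,290) and (445,332). Next I'll measure these.

```bash
cat > h.py <<'E'
import numpy as np, cv2
def rays(c,uv):
    K=np.array([[c["fx"],0,c["cx"]],[0,c["fy"],c["cy"]],[0,0,1]])
    p=cv2.undistortPoints(np.array(uv,float).reshape(-1,1,2),K,np.array(c["D"])).reshape(-1,2)
    d=np.c_[p[:,0],-p[:,1],-np.ones(len(p))]; V=c["view"]
    return -V[:3,:3].T@V[:3,3], d@V[:3,:3]
def plane(c,uv,z):
    o,d=rays(c,uv); return o+d*((z-o[2])/d[:,2])[:,None]
def cloud(c):
    v,u=np.mgrid[:480,:640]; o,d=rays(c,np.c_[u.ravel(),v.ravel()])
    return (o+d*c["z_map"].ravel()[:,None]).reshape(480,640,3)
def mask(c,lo,hi):
    return cv2.inRange(cv2.cvtColor(c["img"],cv2.COLOR_RGB2HSV),np.array(lo),np.array(hi))>0
def rect(p):
    (c,s,a)=cv2.minAreaRect(p[:,:2].astype(np.float32)); return np.round(c,1),np.round(s,1),round(a,2)
E
cat > m.py <<'E'
from h import *
import sys
for n in sys.argv[1:]:
    c=dict(np.load(f"pics/{n}.npz")); P=cloud(c); X,Y,Z=P[...,0],P[...,1],P[...,2]
    L=lambda m,k:cv2.connectedComponentsWithStats(m.astype(np.uint8))
    print(n)
    o=mask(c,(3,120,90),(16,255,255))&(Z>70)&(Z<100)&(X<900)&(np.hypot(X,Y)<1200)
    uv=np.argwhere(o)[:,::-1]; print(" holder",len(uv),rect(plane(c,uv,85)),"cloud z",np.median(Z[o]))
    b=mask(c,(105,120,40),(125,255,255))
    for lab,lo,hi in(("stand",55,120),("rest",30,60)):
        m=b&(Z>lo)&(Z<hi)&(X>200)&(X<900)&(Y<500)
        k,l,s,ce=cv2.connectedComponentsWithStats(m.astype(np.uint8))
        for i in range(1,k):
            if s[i,4]>25: q=P[l==i]; print(" ",lab,s[i,4],ce[i].round(),rect(q),"z",np.percentile(q[:,2],[2,98]).round(1))
    m=(Z>36)&(Z<60)&(X>200)&(X<900)&~b&~mask(c,(0,200,60),(16,255,255))
    k,l,s,ce=cv2.connectedComponentsWithStats(m.astype(np.uint8))
    for i in range(1,k):
        if s[i,4]>60: q=P[l==i]; print("  grey/brown",s[i,4],ce[i].round(),rect(q),"z",np.percentile(q[:,2],[2,50,98]).round(1))
E
python3 m.py scene0 side0
```

```text
scene0
 holder 496 (array([ 545.4, -141.4]), array([56.2, 72.6]), 85.73) cloud z 84.07927239124871
  stand 2649 [116.  99.] (array([576.1, 172.5]), array([240.5,  24.6]), 0.19) z [ 56.7 118.6]
  stand 1154 [ 31. 119.] (array([450.5, 259.3]), array([ 13.7, 173.2]), 1.89) z [ 56.2 118.5]
  stand 2301 [225. 168.] (array([ 547.1, -102.5]), array([126.4,  98.9]), 86.33) z [56.8 86. ]
  stand 69 [281. 180.] (array([ 576.4, -165.8]), array([ 8.5, 19.4]), 67.29) z [55.4 70. ]
  rest 727 [132. 108.] (array([606. , 182.5]), array([164.5,  12.7]), 0.35) z [30.7 59.5]
  rest 708 [ 45. 137.] (array([457.6, 267.7]), array([ 39.6, 188.9]), 12.97) z [30.6 59.4]
  rest 854 [226. 201.] (array([ 504.4, -101.9]), array([ 20.4, 124.7]), 5.04) z [30.8 59.4]
  rest 209 [278. 189.] (array([ 571.6, -157.3]), array([16.7, 32.1]), 34.18) z [30.5 59. ]
  rest 59 [388. 276.] (array([ 514.8, -389.2]), array([ 9.2, 10.8]), 82.37) z [37.  47.8]
  rest 105 [378. 287.] (array([ 495.1, -386.1]), array([10.5, 17.7]), 74.51) z [30.6 48.1]
  rest 65 [451. 319.] (array([ 495.8, -491.1]), array([9.1, 8.7]), 85.74) z [35.8 
[... 3228 characters left out ...]
n 166 [459. 183.] (array([ 894.3, -184.5]), array([ 9.5, 41.7]), 1.9) z [37.1 47.9 59.3]
  grey/brown 139 [244. 194.] (array([521.1,  -4.3]), array([85.9, 18.5]), 82.73) z [36.4 46.3 58.7]
  grey/brown 475 [492. 238.] (array([ 755.8, -385.5]), array([20.7, 59. ]), 20.13) z [36.7 48.2 59.5]
  grey/brown 761 [529. 278.] (array([ 703.6, -501.2]), array([35.3, 70.1]), 32.29) z [36.5 48.8 59.6]
  grey/brown 713 [388. 309.] (array([ 497.6, -437.6]), array([175.4,  32.1]), 81.89) z [39.5 44.1 49.3]
  grey/brown 366 [552. 302.] (array([ 664.3, -566.1]), array([19.1, 45.8]), 28.75) z [42.3 52.6 59.6]
  grey/brown 722 [548. 321.] (array([ 637.7, -580.3]), array([29.5, 51.1]), 26.91) z [36.2 48.  59.7]
```

The scene and side views agree on the rest, at about (496,-439) with yaw about -9°. They also agree on the holder, at about (545,-141) with yaw about -4°. Next is a close look with the wrist camera, over the stand and then over the rest.

```bash
cat >> h.py <<'E'
from scipy.spatial.transform import Rotation as R
def quat(yaw,pitch=0):
    # tool down; pitch>0 raises the +y end of the held spatula
    q=(R.from_euler('z',yaw)*R.from_euler('x',pitch)*R.from_euler('x',np.pi)).as_quat(); return [q[3],q[0],q[1],q[2]]
E
python3 - <<'E'
from plant import r, readout, imaging
from h import *
ims=[]
for n,p,y in(("w_stand",(547,-190,300),-4),("w_rest",(496,-455,210),-9)):
    r.reach(p,quat(np.radians(y))); r.hold(.2)
    c=imaging.camera("wrist"); np.savez(f"pics/{n}.npz",**c); ims.append(c["img"][:,:,::-1])
    V=c["view"]; print(n,-V[:3,:3].T@V[:3,3],readout.read_state()["time"])
cv2.imwrite("pics/wrist.png",cv2.resize(np.hstack(ims),(800,300),interpolation=cv2.INTER_AREA))
E
python3 m.py w_stand w_rest
```

```text
w_stand [ 552.11936024 -107.48677541  441.67321287] 1.225
w_rest [ 508.70356583 -373.55516599  353.06661367] 2.575
w_stand
 holder 2476 (array([ 546.9, -138.3]), array([56.3, 72.6]), 86.16) cloud z 84.70609974152069
  stand 10583 [315.  65.] (array([ 549.5, -100.5]), array([119.6,  92.5]), 86.06) z [79.6 86.3]
  rest 104 [284. 365.] (array([ 495.3, -381.6]), array([10.6,  9.8]), 85.02) z [32.9 48.5]
  rest 82 [303. 369.] (array([ 515.3, -385.6]), array([10.1, 10.5]), 84.9) z [38.2 48.6]
  rest 68 [277. 438.] (array([ 477.1, -483.4]), array([ 9.8, 10.2]), 82.56) z [38.  48.1]
  rest 63 [294. 440.] (array([ 496.3, -486.4]), array([8.7, 9. ]), 85.15) z [39.  48.4]
  grey/brown 846 [525. 335.] (array([ 765.8, -362.6]), array([65.6, 30.5]), 39.71) z [36.5 48.7 59.7]
  grey/brown 843 [290. 398.] (array([ 502.2, -428. ]), array([153.1,  29.7]), 75.62) z [37.  46.8 49.9]
  grey/brown 175 [453. 426.] (array([ 687.2, -482.5]), array([32.8,  5. ]), 78.34) z [36.3 45.5 56.1]
w_restTraceback (most recent call last):
  File "m.py", line 8, in <module>
    uv=np.argwhere(o)[:,::-1]; print(" holder"
[... 239 characters left out ...]

  File "h.py", line 4, in rays
    p=cv2.undistortPoints(np.array(uv,float).reshape(-1,1,2),K,np.array(c["D"])).reshape(-1,2)
      ~~~~~~~~~~~~~~~~~~~^^^^^^^^^^^^^^^^^^^^^^^^^^^^^^^^^^^^^^^^^^^^^^^^^^^^^^^
cv2.error: OpenCV(4.12.0) /io/opencv/modules/calib3d/src/undistort.dispatch.cpp:347: error: (-215:Assertion failed) CV_IS_MAT(_src) && CV_IS_MAT(_dst) && (_src->rows == 1 || _src->cols == 1) && (_dst->rows == 1 || _dst->cols == 1) && _src->cols + _src->rows - 1 == _dst->rows + _dst->cols - 1 && (CV_MAT_TYPE(_src->type) == CV_32FC2 || CV_MAT_TYPE(_src->type) == CV_64FC2) && (CV_MAT_TYPE(_dst->type) == CV_32FC2 || CV_MAT_TYPE(_dst->type) == CV_64FC2) in function 'cvUndistortPointsInternal'
```

View pics/wrist.png

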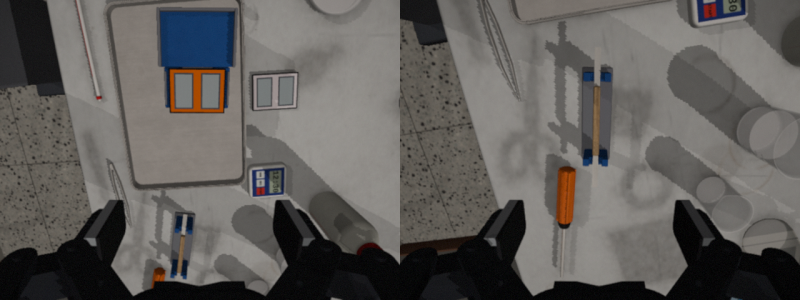

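The stand measures 119.6 x 92.5 mm (121 x 92 expected), with its origin at about (548.6,-107.5) and yaw about -3.9°. In the right-hand wrist view the spatula lies in the rest at about column 315, rows 95-265 at full resolution. I'll measure that now.

```bash
sed -i 's/print(" holder"/len(uv) and print(" holder"/' m.py; python3 m.py w_rest; python3 - <<'E'
from h import *
c=dict(np.load("pics/w_rest.npz")); P=cloud(c)
m=mask(c,(8,60,80),(25,200,255))&(P[...,2]>38)&(P[...,2]<60)&(abs(P[...,0]-496)<40)
k,l,s,ce=cv2.connectedComponentsWithStats(m.astype(np.uint8)); i=1+np.argmax(s[1:,4])
uv=np.argwhere(l==i)[:,::-1]; print("grip",s[i],rect(plane(c,uv,49)))
E
```

```text
w_rest
  rest 241 [301. 122.] (array([ 495.1, -382.2]), array([ 9.7, 11.5]), 79.61) z [37.5 49. ]
  rest 235 [329. 123.] (array([ 514.9, -385.7]), array([ 9.6, 11.4]), 80.61) z [39.3 48.9]
  rest 193 [299. 256.] (array([ 477.2, -483.9]), array([ 9.5, 10.8]), 79.97) z [35.9 48.6]
  rest 172 [325. 258.] (array([ 496.4, -487.3]), array([ 9.8, 10.5]), 81.14) z [38.6 48.4]
  grey/brown 2338 [314. 184.] (array([ 497.1, -437.6]), array([173.1,  13.1]), 79.36) z [40.8 46.8 50. ]
  grey/brown 1615 [578. 207.] (array([ 701.1, -479.1]), array([68.3, 30.3]), 60.86) z [36.5 48.5 59.5]
  grey/brown 1826 [622. 235.] (array([ 737.1, -500.6]), array([61.3, 26.6]), 61.56) z [36.1 37.7 58.9]
  grey/brown 997 [505. 313.] (array([ 642.7, -561.6]), array([50.3, 26. ]), 28.14) z [36.5 48.4 59.5]
  grey/brown 1148 [532. 342.] (array([ 656.8, -585. ]), array([47.1, 23.5]), 35.76) z [36.3 48.8 59.4]
  grey/brown 1330 [607. 387.] (array([ 732.8, -655.4]), array([65.9, 24.5]), 12.58) z [36.3 44.5 59.2]
grip [ 308  139   13  110 1154] (array([ 495.7, -435.5]), array([82.5,  8.1]), 79.68)
```

```bash
cat >> h.py <<'E'
REST=np.array([496,-436.5,45.]); RY=np.radians(-10.1)
ST=np.array([548.6,-107.5,0]); SY=np.radians(-3.9); SHIFT=15.
def rot(yaw,v): return R.from_euler('z',yaw).apply(v)
def tcp_rest(dz=0): return REST+rot(RY,[0,-SHIFT,-19+dz])
def tcp_tip(y,ztop,x=0): # TCP so the +y blade tip's top edge is at stand (x,y,ztop), spatula level
    return ST+rot(SY,[x,y-86-SHIFT,ztop+1-19])
E
python3 - <<'E'
from plant import r, readout, imaging
from h import *
q=quat(RY)
r.set_gripper(0.6)
r.move_linear(tcp_rest(60),200,q); r.move_linear(tcp_rest(0),120)
r.set_gripper(0,60); s=readout.read_state(); print(s["time"],s["grip_width"],s["wrist_force"],s["eef_pos"],tcp_rest())
r.move_linear(tcp_rest(75),150)
s=readout.read_state(); print(s["time"],s["grip_width"],s["wrist_force"])
r.move_linear(tcp_tip(-85,120),200,quat(SY)); r.hold(.2)
s=readout.read_state();print(s["time"],s["eef_pos"],tcp_tip(-85,120),s["wrist_force"])
ims=[]
for n in("wrist","side"):
    c=imaging.camera(n); np.savez(f"pics/{n}1.npz",**c); ims.append(c["img"][:,:,::-1])
ims[1]=cv2.resize(ims[1][120:360,200:520],(640,480))
cv2.imwrite("pics/held.png",cv2.resize(np.hstack(ims),(800,300),interpolation=cv2.INTER_AREA))
E
```

```text
4.8917 0.07867363054153995 [-0.9151533   0.25822407  5.1917379 ] [ 493.76853004 -451.61549677   26.81747459] [ 493.36949911 -451.2675477    26.        ]
5.5417 0.07485737661449628 [-0.31069211 -0.15502827 -0.7820184 ]
6.7083 [ 535.29202411 -294.75262853  101.91327023] [ 535.94915594 -293.06927586  102.        ] [0.15159084 0.18863767 0.28729203]
```

View pics/held.png

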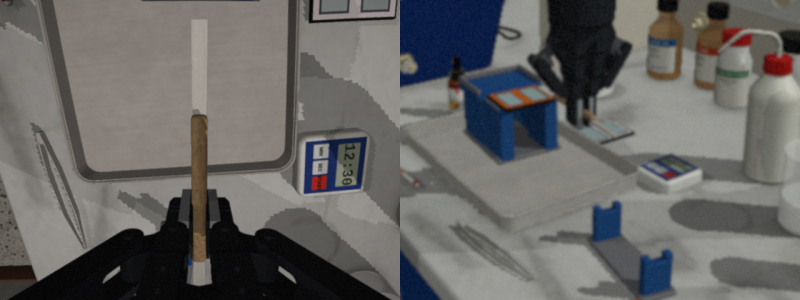

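The spatula is gripped straight in the wrist view, with its blade tip near full-resolution pixel (318,32). I'll measure where the tip is and whether it's level.

```bash
python3 - <<'E'
from h import *
c=dict(np.load("pics/wrist1.npz")); P=cloud(c)
m=(P[...,2]>90)&(P[...,2]<150); m[420:]=0
k,l,s,ce=cv2.connectedComponentsWithStats(m.astype(np.uint8))
for i in range(1,k):
    if s[i,4]>200: print(s[i],rect(P[l==i]))
p=P[m&(np.arange(640)[None]>290)&(np.arange(640)[None]<345)]
q=rot(-SY,p-ST)
for a in np.arange(-180,-70,10):
    w=q[(q[:,1]>a)&(q[:,1]<a+10)]; 
    if len(w): print(a,len(w),np.median(w,0).round(1),w[:,1].max().round(1))
E
```

```text
[  231    31   176   389 16448] (array([ 542.7, -261.4]), array([129.4,  48.7]), 72.99)
-180 2790 [  -2.3 -176.   124.7] -170.0
-170 712 [  -1.7 -164.8  123.6] -160.0
-160 770 [  -1.5 -154.9  123.6] -150.0
-150 822 [  -1.6 -144.9  123.6] -140.0
-140 918 [  -1.6 -134.9  123.5] -130.0
-130 833 [  -1.5 -125.2  118.6] -120.0
-120 838 [  -1.4 -114.9  118. ] -110.0
-110 907 [  -1.2 -104.7  117.8] -100.0
-100 968 [ -1.3 -94.9 117.9] -90.0
-90 328 [ -1.2 -88.4 117.8] -86.7
```

The tip is level, 1.7 mm short in y and about 2 mm low, which is harmless. Next I'll insert it, lift to about 35° and look.

```bash
cat >> h.py <<'E'
D=42.
def arc(t): # tip point for tilt t (deg)
    t=np.radians(t); return tcp_tip(-max(2,5*np.sin(t))-D*np.cos(t)+1.5, 80+D*np.sin(t)+1.5, 1)
E
python3 - <<'E'
from plant import r, readout, imaging
from h import *
r.move_linear(tcp_tip(-85,70,1),100)
print(r.move_linear(tcp_tip(-2-D+1.5,70,1),80,until_force=6))
s=readout.read_state();print(s["time"],s["eef_pos"]-tcp_tip(-2-D+1.5,70,1),s["wrist_force"])
for t in(0,12,24,36): r.move_linear(arc(t),50)
s=readout.read_state();print(s["time"],s["eef_pos"]-arc(36),s["wrist_force"])
ims=[]
for n in("wrist","side"):
    c=imaging.camera(n); ims.append(c["img"][:,:,::-1])
ims[1]=cv2.resize(ims[1][150:270,220:380],(640,480))
cv2.imwrite("pics/lift.png",cv2.resize(np.hstack(ims),(800,300),interpolation=cv2.INTER_AREA))
E
```

```text
False
8.1417 [ 0.03436195 -0.21939511  0.09255391] [-0.72529524 -0.60956552 -0.64971304]
9.4917 [0.36143012 0.18758159 0.41809946] [ 0.2239288  -0.4168733  -0.67736927]
```

View pics/lift.png

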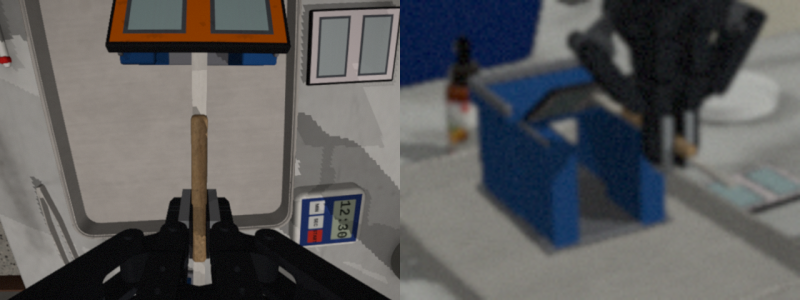

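The holder's near edge is raised in both views, at about (197,45) in the wrist half of the picture. It sits square on the blade and well clear of the fingers, so I'll carry on tipping.

```bash
python3 - <<'E'
from plant import r, readout, imaging
from h import *
for t in(48,60,72,82,90): r.move_linear(arc(t),50)
s=readout.read_state();print(s["time"],s["eef_pos"]-arc(90),s["wrist_force"])
a=imaging.camera("wrist")["img"][:,:,::-1]
for y in (4,12,20): r.move_linear(tcp_tip(y,123.5,1),40)
r.hold(.3)
c=imaging.camera("wrist"); np.savez("pics/w_over.npz",**c)
print(readout.read_state()["time"])
cv2.imwrite("pics/tip.png",cv2.resize(np.hstack([a,c["img"][:,:,::-1]]),(800,300),interpolation=cv2.INTER_AREA))
E
```

```text
11.1 [ 0.12119074  0.61074756 -0.00619731] [ 0.78482555 -0.15488432  0.30175669]
12.5333
```

View pics/tip.png

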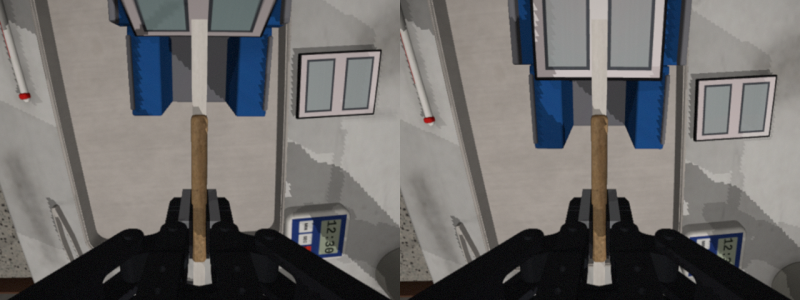

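The right half shows the holder white side up on the deck. I'll back off, measure the holder from above, and return the spatula to above the rest.

```bash
python3 - <<'E'
from plant import r, readout, imaging
from h import *
r.move_linear(tcp_tip(10,160,1),150); r.move_linear(tcp_tip(-85,170,1),200)
c=imaging.camera("wrist"); P=cloud(c)
q=(P-ST)@R.from_euler('z',SY).as_matrix()
m=(abs(q[...,0])<60)&(q[...,1]>-60)&(q[...,1]<80)&(P[...,2]>76)&(P[...,2]<125)&~mask(c,(105,120,40),(125,255,255))&~((abs(q[...,0])<8)&(P[...,2]>100))
k,l,s,ce=cv2.connectedComponentsWithStats(m.astype(np.uint8)); i=1+np.argmax(s[1:,4]); w=q[l==i]
print("holder in stand",s[i],rect(w),np.median(w,0).round(1),"z",np.percentile(w[:,2],[3,97]))
A=np.c_[w[:,:2],np.ones(len(w))]; print("slopes",np.linalg.lstsq(A,w[:,2],rcond=None)[0])
r.move_linear(tcp_rest(75),200,quat(RY)); r.move_linear(tcp_rest(18),120); r.hold(.2)
s=readout.read_state();print(s["time"],s["eef_pos"]-tcp_rest(18),s["wrist_force"])
a=c["img"][:,:,::-1]; c=imaging.camera("wrist")
cv2.imwrite("pics/back.png",cv2.resize(np.hstack([a,c["img"][:,:,::-1]]),(800,300),interpolation=cv2.INTER_AREA))
E
```

```text
Traceback (most recent call last):
ValueError: attempt to get argmax of an empty sequence
```

The deck was out of view from that pose. I'll go on to the rest and measure the holder after release.

```bash
python3 - <<'E'
from plant import r, readout, imaging
from h import *
r.move_linear(tcp_rest(75),200,quat(RY)); r.move_linear(tcp_rest(18),120); r.hold(.2)
s=readout.read_state();print(s["time"],s["eef_pos"]-tcp_rest(18),s["wrist_force"])
ims=[]
for n in("wrist","side"): ims.append(imaging.camera(n)["img"][:,:,::-1])
ims[1]=cv2.resize(ims[1][150:390,240:560],(640,480))
cv2.imwrite("pics/back.png",cv2.resize(np.hstack(ims),(800,300),interpolation=cv2.INTER_AREA))
E
```

```text
15.4417 [ 0.60548315 -0.49567912  1.0523046 ] [0.97274094 0.40757368 0.3870675 ]
```

View pics/back.png

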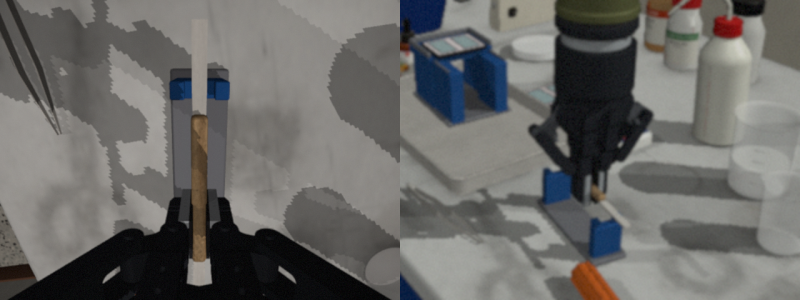

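The blade is centred between the cheeks at (199,88) in the wrist half, and the side half shows the holder white side up on the deck. I'll lower, let go, back away and check both.

```bash
python3 - <<'E'
from plant import r, readout, imaging
from h import *
print(r.move_linear(tcp_rest(0),60,until_force=6))
s=readout.read_state();print(s["eef_pos"]-tcp_rest(0),s["wrist_force"])
r.set_gripper(0.6); r.hold(.2); r.move_linear(tcp_rest(160),150)
c=imaging.camera("wrist"); P=cloud(c); ims=[c["img"][:,:,::-1]]
m=(P[...,2]>38)&(P[...,2]<60)&(abs(P[...,0]-496)<30)&(abs(P[...,1]+436)<100)&~mask(c,(105,120,40),(125,255,255))
k,l,s,_=cv2.connectedComponentsWithStats(m.astype(np.uint8)); i=1+np.argmax(s[1:,4]); w=P[l==i]
print("spatula",rect(w),"z",np.percentile(w[:,2],[3,50,97]).round(1))
r.reach((547,-190,300),quat(SY)); r.hold(.2)
c=imaging.camera("wrist"); P=cloud(c); ims.append(c["img"][:,:,::-1]); q=(P-ST)@R.from_euler('z',SY).as_matrix()
m=(abs(q[...,0])<60)&(q[...,1]>-60)&(q[...,1]<80)&(P[...,2]>76)&(P[...,2]<125)&~mask(c,(105,120,40),(125,255,255))
k,l,s,_=cv2.connectedComponentsWithStats(m.astype(np.uint8)); i=1+np.argmax(s[1:,4]); w=q[l==i]
print("holder in stand",rect(w),"z",np.percentile(w[:,2],[3,50,97]).round(1))
print("slopes",np.linalg.lstsq(np.c_[w[:,:2],np.ones(len(w))],w[:,2],rcond=None)[0], readout.read_state()["time"])
cv2.imwrite("pics/end.png",cv2.resize(np.hstack(ims),(800,300),interpolation=cv2.INTER_AREA))
E
```

```text
True
[ 0.20821953 -0.2354234   0.79979618] [-0.07184008  1.58812775  6.33500484]
spatula (array([ 494.7, -437.1]), array([173. ,  12.1]), 81.26) z [41.5 46.8 49.7]
holder in stand (array([-0.8, 22.5]), array([60.5, 77.5]), 89.85) z [88.3 89.8 91.3]
slopes [1.48391078e-03 9.31653645e-05 8.98039442e+01] 19.2
```

View pics/end.png

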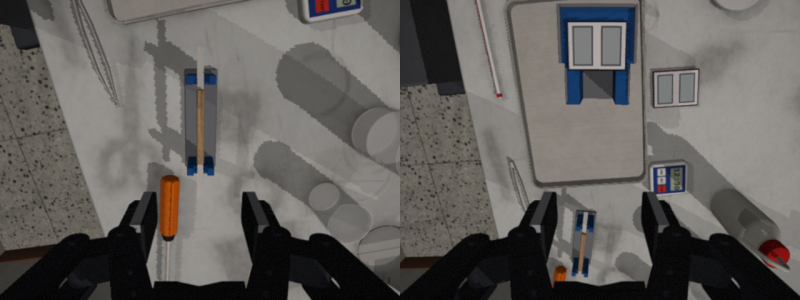

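The spatula lies in its notches at (200,120) in the left half. The holder is flat and white side up at (597,46) in the right half, and the arm is clear of everything. I'll hand the job in.

```bash
python3 -c "
from plant import workorder; print(workorder.close_job())"
```

```text
the job is handed in; nothing more can be done
None
```

The holder is tipped over and lies white side up on the landing deck, and the spatula is back in its rest. I handed the job in with the clock at about 19 s of the 43 s; it gave no verdict.

I gripped the spatula 15 mm behind its middle and slid its front blade about 20 mm under the holder's open edge. I then followed an arc until the holder passed upright and fell onto the deck. In the pictures the gripper stayed clear of the holder throughout.

**Last checks, all within the limits:**
- **Holder:** its centre is 22.5 mm beyond the step and 0.8 mm off the deck's middle line. It lies flat (slope under 0.1°), with its top at 89.8 mm against the 90 mm expected.
- **Spatula:** it is let go in its notches, about 1.5 mm from the measured seat and 1.4° off the rest's direction.
- **Arm:** it is parked clear, touching nothing.

**Failed or disagreed:**
- **Missed measurement:** one check of the holder on the way back failed because the deck was out of view. I repeated it after letting go of the spatula.
- **Camera differences:** the scene and wrist cameras differed by about 3 mm on the holder and the rest, which was small enough not to matter.
- **Not measured:** I did not record the spatula's contact force on the holder; the pictures only show it lifted on the blade.

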